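# Clamp a paint tin with a squeeze-release sliding jaw

### The arm

A 6-joint arm with a two-finger parallel gripper is mounted at the origin on the work surface. World frame = base frame: x ahead of the robot, y to its left, z up, the work surface at z = 0. Lengths are in mm, angles in degrees, forces in N, time in s.
With the tool pointing down it reaches from about 425 to 925 mm from the base axis. Payload 12.5 kg.
Tool frame: the origin (TCP) lies midway between the tips of the shut fingers; the grasp point (between the pads) lies 19 mm behind it; z points along the fingers, y is the direction in which the jaws open and shut (so a half turn about z gives the same grasp; the last joint's range is limited). The gripper opens to 85 mm and grips with 20 to 120 N. Pads are 22 mm wide; open, the fingers measure 114 mm over their backs; the gripper's body (76 mm by 85 mm) begins 54 mm behind the grasp point. The pads swing forward as they close: fully open they stand 13 mm farther back than shut.
Start: joints at [-6.05, 28.126, 89.318, -0, 62.55, -6.05], TCP at [625.016, 0.021, 231.327] pointing down, gripper open.
Joint ranges: [-177.58, 177.58], [-47.91, 125.51], [2.72, 160], [-65.01, 245.01], [3.68, 167.84], [-153.87, 153.87]. Speed limits (degrees/s): [127.2, 127.2, 159.86, 180, 180, 180].

### API

Orientations are given as a 3x3 rotation matrix whose columns are the frame's x, y, z axes.
In Python, from rig import get_state, snapshot, sign_off gives the robot as it stands.
- The arm moves only by the shell command python3 -m creep 'ROWS' [FORCE]. ROWS is a JSON object of lists of equal length, an entry for each row: "translation": the shift along the tool's x, y, z in cm, a list of three; "rot": the turn, a rotation vector about the tool's x, y, z in rad, a list of three; "claw": the opening, from 0 (shut) to 1 (fully open). A call has exactly 8 rows; each row shifts and turns the commanded pose from where the row before left it, along the tool's axes as they then stand; what a row does not reach is not made up. A row lasts 1/12 s, in which the tool goes at most 41.7 mm and 7.16 degrees, less where a joint would pass 70% of its speed; a pose out of reach is approached as far as the arm can. A call is refused whole if a number of a shift passes 4.17 or a number of a turn 0.125, either way. A call with a gripper value outside its range is refused whole. The fingers move at their own pace and stop on an object; FORCE is the grip in N (left out, the last holds). Time passes only in rows, so rows that do not move let the fingers close, or fill a call up. It gives the time, the measured TCP pose, the force and the opening at its end, in the units of the state.
- get_state(): the state, without advancing time (a new reading comes with each control period).
- snapshot(name): name is "scene" or "side" or "wrist"; returns a dict with "frame" (420x560x3 uint8, blue, green, red), "mtx" (3x3 intrinsics, pixels), "R" (3x3) and "t" (3): a world point X has camera coordinates R X + t; the wrist camera has in their place "mount" (4x4, takes a point from camera to tool coordinates, whose origin is the TCP and whose axes are the flange's). Camera axes: x right, y down, z forward; pixel columns grow to the right and rows downward; lengths in mm; the calibration is good to about 2 mm. A picture is of the moment at which its call begins: read the wrist's pose just before it. There is no depth.
- sign_off(): hands the job in, once; it reports no verdict.
The state is a dict: "clock": time; "qpos": joint angles; "qd": joint speeds; "tau": joint torques, N m; "position": TCP position; "tool_rot": TCP orientation; "force": force on the tool from outside, world axes, zero at the start; "wrist_torque": the same for the moment, N m; "grip_width": finger opening in mm.
Only numpy, scipy, OpenCV 4.12 (cv2) and the standard library are available. Lean on these libraries where they do the work, as an engineer would, in place of code of your own. Each camera call takes 0.05 s, during which the arm holds its last target. There are 200 camera calls.

### The job

Clamp the paint tin in the bench clamp: squeeze the sliding jaw's release lever against its grip post, slide the jaw along the rail until its sprung pad presses the tin into the V-block, then let go with the pawl dropped fully into a notch, the pad pushed in at least 4 mm but with at least 5 mm of its travel left. Find the notch by feel: never force the pawl against the notches or ram the tin, keep the tin standing in its V-block, and leave the bottles and the spatula alone.

Things in the scene. Friction and masses are not known exactly. Their poses are not given: they have to be found in the camera images.
- clamp: the bench clamp: grey bed plate 200 x 380 x 8 mm with a steel rail bar 30 mm wide (top 32 mm above the bench) along it. Origin on the bench surface under the middle of the rail bar; y along the rail towards the V-block (the way the jaw slides), x across it, away from the robot at yaw 0, z up
- grip (a point): where to grip the sliding jaw from above, fingers closing along the clamp's x: mid-way between the fixed grip post (aluminium, -x side) and the released lever (dark steel, +x side), 57 mm over both, 105 mm above the bench; clamp's axes. Both are 30 mm wide along y, end 130 mm above the bench and stand free above the jaw arm (top 71 mm). The post does not move across the rail
- lever_grip (a point): on the release lever's outer face at gripping height, 105 mm above the bench when released. The lever leans outwards by 0.24 rad and stands upright when squeezed to its stop, 41 mm over post and lever, so the pair's middle then lies 8 mm nearer the post. Squeezing takes about 2.5 N at first, 5 N at the stop
- jaw_back (a point): on the flat upright back (-y side) of the jaw arm, behind the pad and 85 mm to the -x side of the rail, 46 mm above the bench; the face spans 21 to 71 mm above the bench and 40 mm along x either side. With the lever let go and the pawl resting on a tooth the jaw can be pushed on from here with 9 to 15 N until the pawl drops into the next notch and stops it
- carriage (a joint): position of the sliding jaw along the rail, m, growing along the clamp's +y towards the tin; 0 to 0.185. It starts in the long bare park stretch (0 to 0.03); the grip point lies at clamp y = value - 0.15 m. The jaw rubs on its rail with about 7 N and stays where it is left
- lever (a joint): angle of the release lever, rad: below 0.05 = pawl fully down (in a notch or the park stretch); about 0.16 to 0.18 = pawl resting on a tooth between notches; above 0.21 = pawl clear, so that the jaw can slide past the teeth; 0.30 = squeezed to the stop. A spring returns it to 0
- pawl (a point): the pawl on the lever's foot, 5.5 mm wide, level with the grip point along the rail. The square notches, in a dark strip on the rail's far (+x) side, are 8 mm wide at 16 mm pitch; the first tooth is met at about carriage 0.045. The strip is screwed down in slotted holes and sits up to 6 mm either way along the rail, differently each time and not measured: feel for the notches
- pad (a joint): how far the jaw's sprung round rubber pad (32 mm across) is pushed in, m: 0 = free, 0.030 = bottomed; its spring gives 1.5 N at first touch, rising by 0.15 N per mm to 6 N
- pad_face (a point): centre of the pad's front face, 50 mm above the bench, 85 mm to the -x side of the rail and 52 mm ahead (+y) of the grip point while the pad is free; same axes as the clamp
- vblock: fixed aluminium V-block, 70 mm tall, on the bed plate, open towards the jaw (-y). Origin at the virtual bottom corner of the V, at the top of the bed plate; the tin's axis lies 57 mm to its -y side
- tin_mid (a point): middle of the closed white paint tin, 80 mm across, 95 mm tall, 0.4 to 0.8 kg, standing loose on the bed plate (its top 103 mm above the bench), against the V-block in line with the pad. Its near side is 40 mm to the -y of this point
- bottle_a_mid (a point): bystander: white bottle with blue cap, 56 mm across, 150 mm tall, standing beyond the park end of the rail; the point is half-way up
- bottle_b_mid (a point): bystander: the same kind of bottle, standing beyond the clamp on its far side; the point is half-way up
- spatula: bystander: small spatula lying flat beyond the clamp, along the rail's direction

How it is judged:
By the outcome, as a careful person would: the job done as asked, in the order asked, and still so for the second after the job is handed in, with the robot touching nothing.
It also fails if it takes over 61 s, if anything falls off the work surface, if the arm or the gripper's body presses on something with over 40 N, if the wrist force passes 120 N, or if a joint passes its speed limit or range.

## Working session

There is one attempt and no reset: what is moved stays moved. The work goes in short steps, Python scripts to look and compute and a shell command to move; the robot and the scene stay as the last step left them, time stands still between calls to the robot, and variables do not carry over. Pictures are saved under pics/ and viewed, about 8 in all and at most 12, crops included, and the job is handed in when it is done.

```bash
mkdir -p pics; ls
python3 - <<'E'
from rig import *
import cv2
s=get_state();print(s)
for n in("scene","side"):
    d=snapshot(n);cv2.imwrite(f"pics/{n}0.png",cv2.resize(d["frame"],(800,600),interpolation=cv2.INTER_CUBIC));print(n,d["mtx"],d["R"],d["t"])
E
```

```text
pics
{'clock': 0.0, 'qpos': array([-6.04870978e+00,  2.81632378e+01,  8.93510484e+01, -5.59912219e-04,
        6.25476093e+01, -6.05010392e+00]), 'qd': array([-0.04515604,  0.10910919, -0.04472287, -0.04273153,  0.03957488,
       -0.01155966]), 'tau': array([-2.53899279e-04, -6.18447447e+01, -2.61596632e+01, -1.41405640e-04,
        4.01603000e-03, -9.44706159e-06]), 'position': array([6.24773446e+02, 6.33159818e-02, 2.30732048e+02]), 'tool_rot': array([[-2.87855880e-05,  9.99999422e-01, -1.07517947e-03],
       [ 9.99999994e-01,  2.88987239e-05,  1.05209714e-04],
       [ 1.05240724e-04, -1.07517644e-03, -9.99999416e-01]]), 'force': array([ 0.36363582,  0.30766057, -0.47556849]), 'wrist_torque': array([-0.02951496, -0.03556375, -0.0398119 ]), 'grip_width': 85.3755379589589}
scene [[501.03506735   0.         277.52589953]
 [  0.         501.03506735 217.44172833]
 [  0.           0.           1.        ]] [[-0.79865273  0.60175223  0.00693295]
 [ 0.41946191  0.56490174 -0.71058971]
 [-0.43151538 -0.5646063  -0.70357245]] [ 471.72725908 -183.70059998 1264.50353514]
side [[422.38153412   0.         280.92327975]
 [  0.         422.38153412 211.37377151]
 [  0.           0.           1.        ]] [[-0.92410409 -0.38207886  0.00688346]
 [-0.21043974  0.49377332 -0.84374346]
 [ 0.31897767 -0.78115533 -0.53670252]] [554.45333058 218.65688843 602.39813043]
```

View pics/scene0.png

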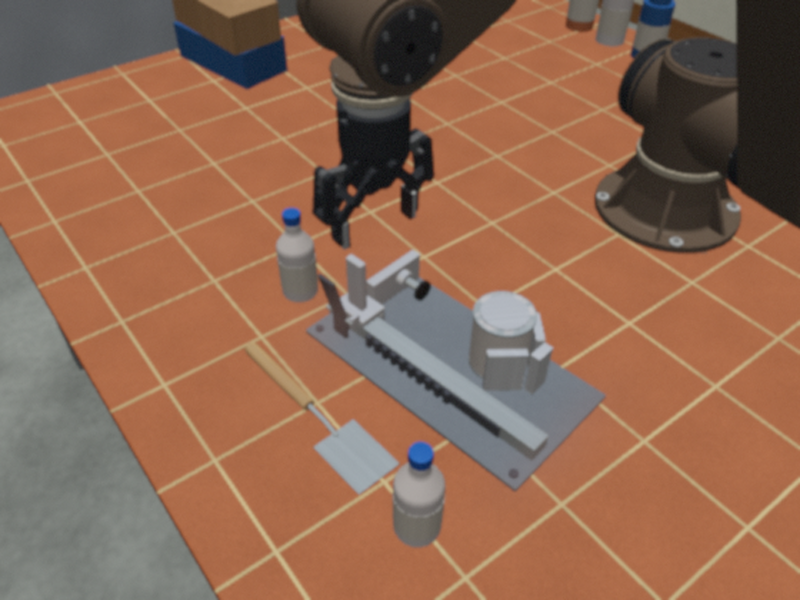

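View pics/side0.png

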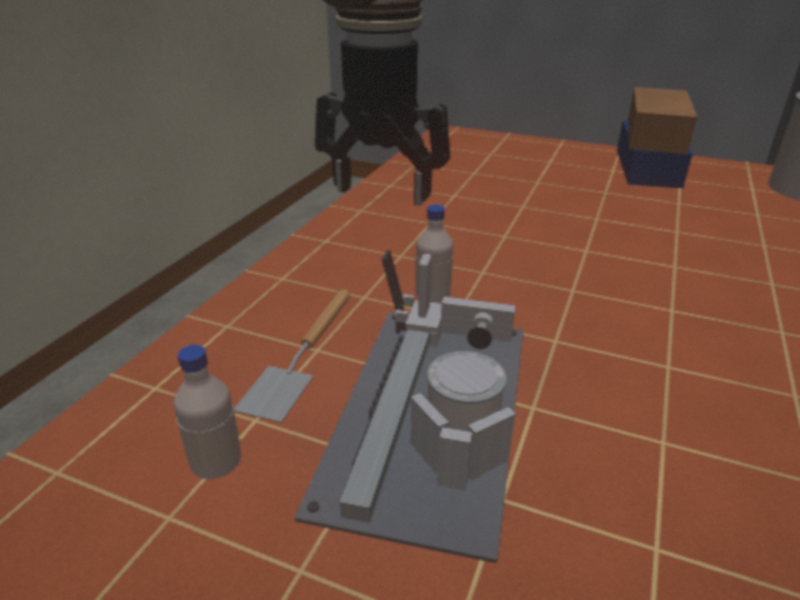

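The scene shows the clamp with the rail running away from the robot's left, the jaw at the park end, and the tin at about (503,330). The side view agrees. I'll enlarge both to get corner points.

Run:
```python
from rig import *
import cv2
for n,(x,y,w,h) in(("scene",(205,160,225,190)),("side",(200,150,180,245))):
    f=snapshot(n)["frame"][y:y+h,x:x+w]
    k=3.5 if n=="scene" else 2.45
    if n=="side": 
        pass
    k=min(800/w,600/h); k=int(k*10)/10
    print(n,k);cv2.imwrite(f"pics/{n}1.png",cv2.resize(f,None,fx=k,fy=k,interpolation=cv2.INTER_CUBIC))
```

```text
scene 3.1
side 2.4
```

View pics/scene1.png

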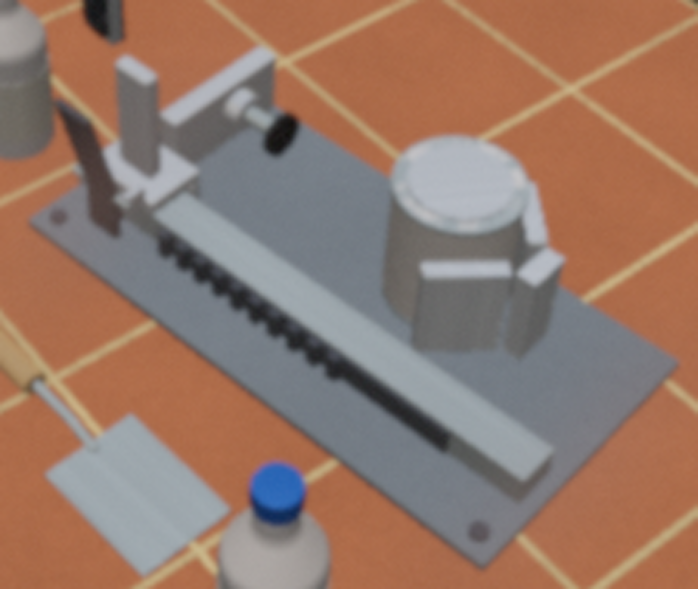

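View pics/side1.png

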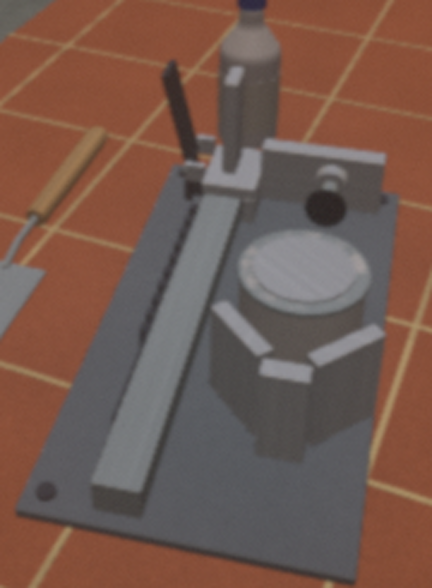

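```bash
cat > fit.py <<'E'
from rig import *
import numpy as np
from scipy.optimize import least_squares
C={n:snapshot(n) for n in("scene","side")}
K={"scene":(3.1,205,160),"side":(2.4,200,150)}
def proj(n,X):
    d=C[n];p=d["mtx"]@(d["R"]@X+d["t"]);return p[:2]/p[2]
# params cx,cy,yaw,bx,L,c,gx,ty,tp,by
pts=lambda P:dict(A=(P[3]+100,P[9]-190,8),B=(P[3]+100,P[9]+190,8),Cc=(P[3]-100,P[9]+190,8),D=(P[3]-100,P[9]-190,8),
 R1=(15,P[4],32),R2=(-15,P[4],32),T=(-85,P[7],103),pad=(-85,P[5]-150+52,50),
 P1=(P[6]-28.5+P[8],P[5]-165,130),P2=(P[6]-28.5,P[5]-165,130),P3=(P[6]-28.5,P[5]-135,130),P4=(P[6]-28.5+P[8],P[5]-135,130))
O=[("scene","A",30,220),("scene","B",482,562),("scene","Cc",677,362),("scene","R1",520,482),("scene","R2",553,452),("scene","T",460,185),("scene","pad",282,135),
("scene","P1",118,62),("scene","P2",130,56),("scene","P3",157,72),("scene","P4",143,80),
("side","A",175,170),("side","B",18,511),("side","Cc",355,575),("side","D",399,196),("side","R1",93,486),("side","R2",142,493),("side","T",304,270),("side","pad",326,208),("side","P2",244,68),("side","P3",242,84)]
def W(P,q):
    c,s=np.cos(P[2]),np.sin(P[2]);return np.array([P[0]+c*q[0]-s*q[1],P[1]+s*q[0]+c*q[1],q[2]])
def res(P,full=0):
    q=pts(P);r=[]
    for n,k,u,v in O:
        f,ox,oy=K[n];r.append(proj(n,W(P,q[k]))-[ox+(u+.5)/f-.5,oy+(v+.5)/f-.5])
    return np.array(r) if full else np.ravel(r)
if __name__=="__main__":
    s=least_squares(res,[650,250,0,-40,180,10,0,30,15,0],x_scale=[10,10,.1]+[10]*7,loss="soft_l1");P=s.x
    print(P.round(3),"yaw deg",np.degrees(P[2]))
    for o,r in zip(O,res(P,1)):print(o[:2],r.round(2))
    c=P[5];print("grip",W(P,(P[6],c-150,105)),"pad",W(P,(-85,c-98,50)),"tin",W(P,(-85,P[7],50)),"pad face to tin near", P[7]-40-(c-98))
    print("contact c",P[7]-40+98)
    c,s_=np.cos(P[2]),np.sin(P[2]);print("xaxis",c,s_)
E
python3 fit.py
```

```text
[ 5.87089e+02  1.79260e+01  1.63000e-01 -4.03210e+01  2.22954e+02
  5.03050e+01  1.98620e+01  9.25230e+01  1.14580e+01  4.25940e+01] yaw deg 9.334287279676502
('scene', 'A') [-1.66 -1.08]
('scene', 'B') [0.21 0.68]
('scene', 'Cc') [ 0.8  -1.32]
('scene', 'R1') [ 0.87 -0.86]
('scene', 'R2') [ 0.36 -1.55]
('scene', 'T') [ 0.09 -0.92]
('scene', 'pad') [0.41 0.09]
('scene', 'P1') [-1.78 -0.89]
('scene', 'P2') [-1.34 -1.71]
('scene', 'P3') [0.84 0.2 ]
('scene', 'P4') [1.05 0.46]
('side', 'A') [-0.82 -3.21]
('side', 'B') [-1.88 -0.62]
('side', 'Cc') [1.16 2.41]
('side', 'D') [ 0.42 -1.35]
('side', 'R1') [-1.35 -1.03]
('side', 'R2') [-0.64  0.26]
('side', 'T') [-0.04  0.35]
('side', 'pad') [-0.44  1.12]
('side', 'P2') [ 0.93 -0.74]
('side', 'P3') [-1.27  0.04]
grip [622.85762039 -77.22687472 105.        ] pad [510.95040117 -42.92337524  50.        ] tin [488.2078526   95.43785842  50.        ] pad face to tin near 100.21788222112824
contact c 150.5233719253343
xaxis 0.9867588317937384 0.16219435217373232
```

The plate corners, rail end, tin top and post top agree to 1–2 px: yaw is 9.3°, and with the plate centred carriage is about 8 mm and first pad contact about 108. I'll move above the grip and check with the wrist camera.

```bash
python3 -m creep '{"translation":[[0,0,0],[0,0,0],[-1.27,-0.24,0],[-1.27,-0.24,0],[-1.27,-0.24,0],[-1.27,-0.24,0],[-1.27,-0.24,0],[-1.27,-0.24,0]],"rot":[[0,0,-0.0815],[0,0,-0.0815],[0,0,0],[0,0,0],[0,0,0],[0,0,0],[0,0,0],[0,0,0]],"claw":[1,1,1,1,1,1,1,1]}' 20
python3 - <<'E'
from rig import *
import cv2
import numpy as np
s=get_state();print(s["position"],s["force"])
d=snapshot("wrist");np.savez("w1.npz",pos=s["position"],rot=s["tool_rot"],mtx=d["mtx"],mount=d["mount"])
print(d["mount"])
cv2.imwrite("pics/w1.png",cv2.resize(d["frame"],(800,600),interpolation=cv2.INTER_CUBIC))
A={n:snapshot(n) for n in("scene","side")}
Pm=[A[n]["mtx"]@np.c_[A[n]["R"],A[n]["t"]] for n in A]
for nm,a,b in(("bottleA cap",(291,214),(436,210)),("bottleB cap",(420,450),(192,352))):
    X=cv2.triangulatePoints(Pm[0],Pm[1],np.array(a)/1.4286,np.array(b)/1.4286);print(nm,(X[:3]/X[3]).ravel())
E
```

```text
clock: 0.97
position: [623.0, -79.3, 231.3]
tool_rot: [[-0.161, 0.987, 0.0], [0.987, 0.161, -0.0], [-0.0, 0.0, -1.0]]
force: [0.3, 0.0, -0.3]
grip_width: 85.4
[623.04004473 -79.32983583 231.29819974] [ 0.27572469  0.00416844 -0.2686354 ]
[[ 5.05458332e-04 -9.59627527e-01 -2.81273450e-01  7.18960369e+01]
 [ 9.99999849e-01  5.45899134e-04 -6.54223849e-05  1.42177841e+00]
 [ 2.16328054e-04 -2.81273375e-01  9.59627658e-01 -1.42044268e+02]
 [ 0.00000000e+00  0.00000000e+00  0.00000000e+00  1.00000000e+00]]
bottleA cap [ 628.07730447 -197.49363815  145.68843395]
bottleB cap [728.47074881 220.56460533 149.36671228]
```

View pics/w1.png

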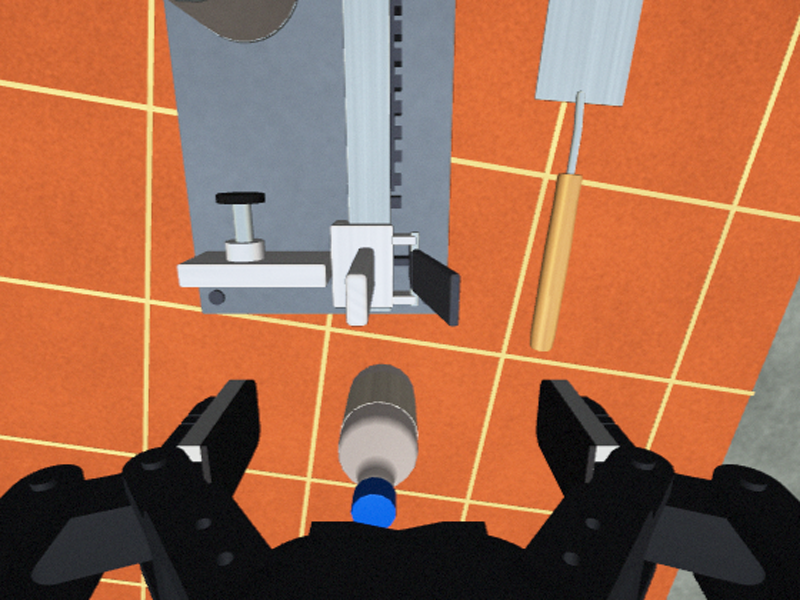

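The wrist view shows the post top at (347–367, 275–325), the lever leaning out to (460, 278–325), the pad front edge at (240,192), and the tooth strip at column 397. I'll refit with these points.

```bash
cat > fit2.py <<'E'
import fit,numpy as np
from fit import *
w=np.load("w1.npz");M=w["mount"]
def pw(X):
    T=w["rot"].T@(X-w["pos"]);p=w["mtx"]@(M[:3,:3].T@(T-M[:3,3]));return p[:2]/p[2]
OW=[("A",454,308),("D",203,313),("P2",347,325),("P3",346,275),("P1",366,325),("P4",367,275),("L1",460,325),("L2",460,278),("pt",240,192),("Rl",345.5,150),("Rr",390,150)]
def wp(P):
    q=pts(P);q["L1"]=(P[6]+34.6,P[5]-165,129);q["L2"]=(P[6]+34.6,P[5]-135,129);q["pt"]=(-85,P[5]-98,66);return q
def rw(P):
    q=wp(P);r=[]
    for k,u,v in OW:
        t=np.array([u,v])/1.4286
        if k[0]=="R" and k in("Rl","Rr"):
            x=-15 if k=="Rl" else 15
            a,b=pw(W(P,(x,-100,32))),pw(W(P,(x,0,32)))
            f=(t[1]-a[1])/(b[1]-a[1]);r.append([a[0]+f*(b[0]-a[0])-t[0],0])
        else:r.append(pw(W(P,q[k]))-t)
    return np.array(r)
full=lambda P:np.append(np.r_[res(P),1.5*rw(P).ravel()],P[9]/2)
def solve():
    return least_squares(full,[587,18,.163,-40,180,8,20,50,11,0],x_scale=[10,10,.1]+[10]*7,loss="soft_l1").x
if __name__=="__main__":
    P=solve();np.save("P.npy",P);print(P.round(3),np.degrees(P[2]))
    for o,r in zip(OW,rw(P)):print(o[0],r.round(2))
    print(np.abs(res(P)).reshape(-1,2).max(0))
    c=P[5];print("grip",W(P,(P[6],c-150,105)),"contact c",P[7]+58)
    R=w["rot"];print("TCP shift tool axes",R.T@(W(P,(P[6],c-150,231))-w["pos"]))
    # strip: pixels along the column -> clamp y at z about 30
    f=__import__("cv2")
E
python3 fit2.py
python3 - <<'E'
import cv2
im=cv2.imread("pics/w1.png")[0:320,330:480]
cv2.imwrite("pics/w1c.png",cv2.resize(im[0:220,30:110],None,fx=5,fy=2.7,interpolation=cv2.INTER_CUBIC))
E
```

```text
[ 5.80664e+02  6.11960e+01  1.68000e-01 -3.87630e+01  1.79211e+02
  5.45700e+00  1.95710e+01  4.93490e+01  1.18080e+01 -0.00000e+00] 9.650174531403522
A [-3.41  2.28]
D [-0.07 -0.18]
P2 [-1.17  1.04]
P3 [-1.96 -1.52]
P1 [0.67 0.95]
P4 [-1.01 -1.62]
L1 [0.52 0.13]
L2 [ 1.76 -4.44]
pt [-5.23  1.54]
Rl [0.7 0. ]
Rr [0.04 0.  ]
[3.07379012 3.04124211]
grip [624.18774579 -78.0210357  105.        ] contact c 107.349348263982
TCP shift tool axes [1.10718612 1.34325451 0.29816909]
```

View pics/w1c.png

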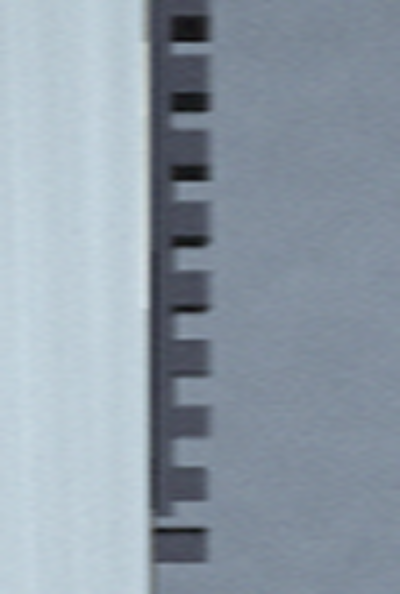

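Tooth −y edges sit at crop rows 562, 500, 437, 376, 308 and 240. I'll map these to the rail as a prior for the notch phase, and descend in the meantime.

```bash
python3 - <<'E'
from fit2 import *
P=np.load("P.npy")
rows=np.array([562,500,437,376,308,240])/2.7
top=np.array([532,467,405,340,272,202])/2.7
Ri=M[:3,:3]
def yat(v,z):
    d=np.linalg.inv(w["mtx"])@np.array([397/1.4286,v/1.4286,1]);d=w["rot"]@(Ri@d);o=w["rot"]@M[:3,3]+w["pos"]
    X=o+d*(z-o[2])/d[2];c,s=np.cos(P[2]),np.sin(P[2]);dx=X[:2]-P[:2];return -s*dx[0]+c*dx[1],c*dx[0]+s*dx[1]
for z in(15,20,26,32):
    y=np.array([yat(v,z)[0] for v in rows]);t=np.array([yat(v,z)[0] for v in top])
    print(z,"edges",y.round(1),"pitch",np.polyfit(range(6),y,1)[0].round(2),"tooth len",(t-y).mean().round(1),"x",yat(rows[0],z)[1].round(1))
E
python3 -m creep '{"translation":[[0.1,0.15,1.2],[0,0,1.5],[0,0,1.5],[0,0,1.5],[0,0,1.5],[0,0,1.5],[0,0,1.5],[0,0,1.5]],"rot":[[0,0,0],[0,0,0],[0,0,0],[0,0,0],[0,0,0],[0,0,0],[0,0,0],[0,0,0]],"claw":[1,1,1,1,1,1,1,1]}' 20
```

```text
15 edges [-106.6  -89.9  -73.4  -57.8  -40.9  -24.5] pitch 16.38 tooth len 8.6 x 19.5
20 edges [-106.2  -89.7  -73.4  -58.1  -41.4  -25.2] pitch 16.15 tooth len 8.5 x 19.5
26 edges [-105.6  -89.4  -73.4  -58.3  -41.9  -26. ] pitch 15.88 tooth len 8.4 x 19.5
32 edges [-105.1  -89.2  -73.4  -58.6  -42.5  -26.8] pitch 15.6 tooth len 8.2 x 19.5
clock: 1.98
position: [624.3, -75.6, 112.7]
tool_rot: [[-0.163, 0.987, -0.0], [0.987, 0.163, 0.0], [0.0, -0.0, -1.0]]
force: [0.4, -0.4, -0.4]
grip_width: 85.5
```

```bash
python3 -m creep '{"translation":[[-0.2,0,0.6],[0,0,0.7],[0,0,0.7],[0,0,0.7],[0,0,0.15],[0,0,0],[0,0,0],[0,0,0]],"rot":[[0,0,0],[0,0,0],[0,0,0],[0,0,0],[0,0,0],[0,0,0],[0,0,0],[0,0,0]],"claw":[1,1,1,1,1,1,1,1]}' 20
python3 - <<'E'
from rig import *
import cv2
s=get_state();print(s["position"],s["force"])
cv2.imwrite("pics/w2.png",cv2.resize(snapshot("wrist")["frame"],(800,600)))
E
```

```text
clock: 2.65
position: [625.1, -78.3, 86.3]
tool_rot: [[-0.162, 0.987, 0.001], [0.987, 0.162, -0.0], [-0.0, 0.001, -1.0]]
force: [0.2, -1.1, -0.5]
grip_width: 85.5
[625.05371336 -78.31210709  86.33197951] [ 0.1837879  -1.09893648 -0.47985315]
```

View pics/w2.png

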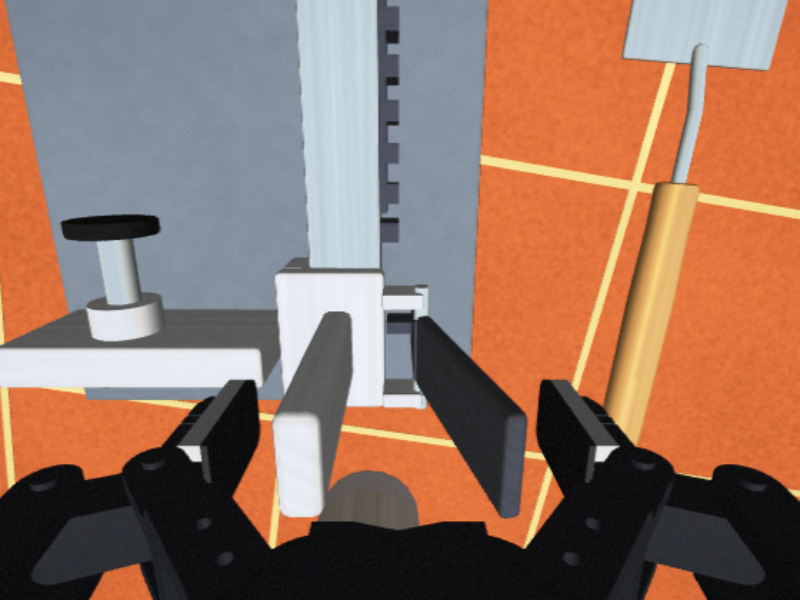

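The fingers straddle the post (275–325, 415–515) and the lever (470–525), with clear gaps on both sides. Next I'll squeeze while shifting 8 mm towards the post.

```bash
python3 -m creep '{"translation":[[0,-0.2,0.1],[0,-0.2,0.1],[0,-0.2,0],[0,-0.2,0],[0,0,0],[0,0,0],[0,0,0],[0,0,0]],"rot":[[0,0,0],[0,0,0],[0,0,0],[0,0,0],[0,0,0],[0,0,0],[0,0,0],[0,0,0]],"claw":[0.9,0.8,0.72,0.66,0.6,0.56,0.52,0.5]}' 20
python3 -m creep '{"translation":[[0,0,0],[0,0,0],[0,0,0],[0,0,0],[0,0,0],[0,0,0],[0,0,0],[0,0,0]],"rot":[[0,0,0],[0,0,0],[0,0,0],[0,0,0],[0,0,0],[0,0,0],[0,0,0],[0,0,0]],"claw":[0.48,0.46,0.44,0.42,0.4,0.4,0.4,0.4]}' 25
```

```text
clock: 3.37
position: [615.9, -79.7, 84.1]
tool_rot: [[-0.162, 0.987, -0.002], [0.987, 0.162, -0.0], [0.0, -0.002, -1.0]]
force: [-6.3, -1.6, 8.9]
grip_width: 42.8
clock: 4.03
position: [614.6, -79.9, 84.5]
tool_rot: [[-0.162, 0.987, -0.005], [0.987, 0.162, 0.0], [0.001, -0.005, -1.0]]
force: [-16.2, -3.7, 15.7]
grip_width: 40.2
```

The squeeze reached its stop (40.2 mm), but the arm is being pulled −x and up, so I'll relax that.

```bash
python3 -m creep '{"translation":[[0,-0.15,-0.1],[0,-0.1,-0.1],[0,0,0],[0,0,0],[0,0,0],[0,0,0],[0,0,0],[0,0,0]],"rot":[[0,0,0],[0,0,0],[0,0,0],[0,0,0],[0,0,0],[0,0,0],[0,0,0],[0,0,0]],"claw":[0.4,0.4,0.4,0.4,0.4,0.4,0.4,0.4]}' 25
```

```text
clock: 4.7
position: [614.3, -80.0, 84.9]
tool_rot: [[-0.162, 0.987, -0.001], [0.987, 0.162, 0.0], [0.0, -0.001, -1.0]]
force: [5.1, -2.6, -21.9]
grip_width: 39.6
```

```bash
python3 -m creep '{"translation":[[0,0.05,0.11],[0,0,0],[0.1,0,0],[0.2,0,0],[0.2,0,0],[0.2,0,0],[0.2,0,0],[0.2,0,0]],"rot":[[0,0,0],[0,0,0],[0,0,0],[0,0,0],[0,0,0],[0,0,0],[0,0,0],[0,0,0]],"claw":[0.4,0.4,0.4,0.4,0.4,0.4,0.4,0.4]}' 25
```

```text
clock: 5.37
position: [612.7, -69.6, 84.8]
tool_rot: [[-0.162, 0.987, -0.001], [0.987, 0.162, -0.001], [-0.001, -0.001, -1.0]]
force: [-2.3, -7.5, -10.5]
grip_width: 38.9
```

```bash
python3 -m creep '{"translation":[[0.3,0,0.05],[0.3,0,0],[0.3,0,0],[0.3,0,0],[0.3,0,0],[0.3,0,0],[0.3,0,0],[0.3,0,0]],"rot":[[0,0,0],[0,0,0],[0,0,0],[0,0,0],[0,0,0],[0,0,0],[0,0,0],[0,0,0]],"claw":[0.4,0.4,0.4,0.4,0.4,0.4,0.4,0.4]}' 25
python3 -m creep '{"translation":[[0.3,0,0],[0.3,0,0],[0.3,0,0],[0.3,0,0],[0.3,0,0],[0.3,0,0],[0.3,0,0],[0.3,0,0]],"rot":[[0,0,0],[0,0,0],[0,0,0],[0,0,0],[0,0,0],[0,0,0],[0,0,0],[0,0,0]],"claw":[0.4,0.4,0.4,0.4,0.4,0.4,0.4,0.4]}' 25
```

```text
clock: 6.03
position: [608.8, -45.9, 84.8]
tool_rot: [[-0.163, 0.987, -0.001], [0.987, 0.163, -0.001], [-0.001, -0.001, -1.0]]
force: [-3.8, -8.4, -5.5]
grip_width: 39.2
clock: 6.7
position: [605.0, -22.3, 84.8]
tool_rot: [[-0.163, 0.987, -0.001], [0.987, 0.163, -0.001], [-0.001, -0.001, -1.0]]
force: [-3.8, -8.4, -5.3]
grip_width: 39.5
```

```bash
python3 -m creep '{"translation":[[0.4,0,0],[0.4,0,0],[0.4,0,0],[0.4,0,0],[0.4,0,0],[0.4,0,0],[0.3,0,0],[0.3,0,0]],"rot":[[0,0,0],[0,0,0],[0,0,0],[0,0,0],[0,0,0],[0,0,0],[0,0,0],[0,0,0]],"claw":[0.4,0.4,0.4,0.4,0.4,0.4,0.4,0.4]}' 25
python3 -m creep '{"translation":[[0.1,0,0],[0.1,0,0],[0.1,0,0],[0.1,0,0],[0.1,0,0],[0.1,0,0],[0.1,0,0],[0.1,0,0]],"rot":[[0,0,0],[0,0,0],[0,0,0],[0,0,0],[0,0,0],[0,0,0],[0,0,0],[0,0,0]],"claw":[0.4,0.4,0.4,0.4,0.4,0.4,0.4,0.4]}' 25
python3 -m creep '{"translation":[[0.1,0,0],[0.1,0,0],[0.1,0,0],[0.1,0,0],[0.1,0,0],[0.1,0,0],[0.1,0,0],[0.1,0,0]],"rot":[[0,0,0],[0,0,0],[0,0,0],[0,0,0],[0,0,0],[0,0,0],[0,0,0],[0,0,0]],"claw":[0.4,0.4,0.4,0.4,0.4,0.4,0.4,0.4]}' 25
```

```text
clock: 7.37
position: [600.1, 7.5, 84.8]
tool_rot: [[-0.163, 0.987, -0.0], [0.987, 0.163, -0.001], [-0.001, -0.001, -1.0]]
force: [-3.1, -6.7, -5.2]
grip_width: 39.5
clock: 8.03
position: [598.8, 15.2, 84.8]
tool_rot: [[-0.163, 0.987, -0.0], [0.987, 0.163, -0.001], [-0.001, -0.001, -1.0]]
force: [-2.7, -7.7, -5.5]
grip_width: 39.5
clock: 8.7
position: [597.6, 22.8, 84.8]
tool_rot: [[-0.163, 0.987, -0.0], [0.987, 0.163, -0.001], [-0.001, -0.001, -1.0]]
force: [-2.7, -10.2, -6.0]
grip_width: 39.3
```

```bash
python3 -m creep '{"translation":[[0.1,0,0],[0.1,0,0],[0.1,0,0],[0.1,0,0],[0.1,0,0],[0,0,0],[0,0,0],[0,0,0]],"rot":[[0,0,0],[0,0,0],[0,0,0],[0,0,0],[0,0,0],[0,0,0],[0,0,0],[0,0,0]],"claw":[0.4,0.4,0.4,0.4,0.4,0.4,0.4,0.4]}' 25
python3 - <<'E'
from rig import *
import cv2
s=get_state();print(s["position"],s["force"])
cv2.imwrite("pics/w3.png",cv2.resize(snapshot("wrist")["frame"],(800,600)))
E
```

```text
clock: 9.37
position: [596.8, 27.8, 84.8]
tool_rot: [[-0.163, 0.987, -0.0], [0.987, 0.163, -0.001], [-0.001, -0.001, -1.0]]
force: [-2.3, -9.1, -4.9]
grip_width: 39.4
[596.79092241  27.81715237  84.79744626] [-2.33941255 -9.07568255 -4.86900505]
```

View pics/w3.png

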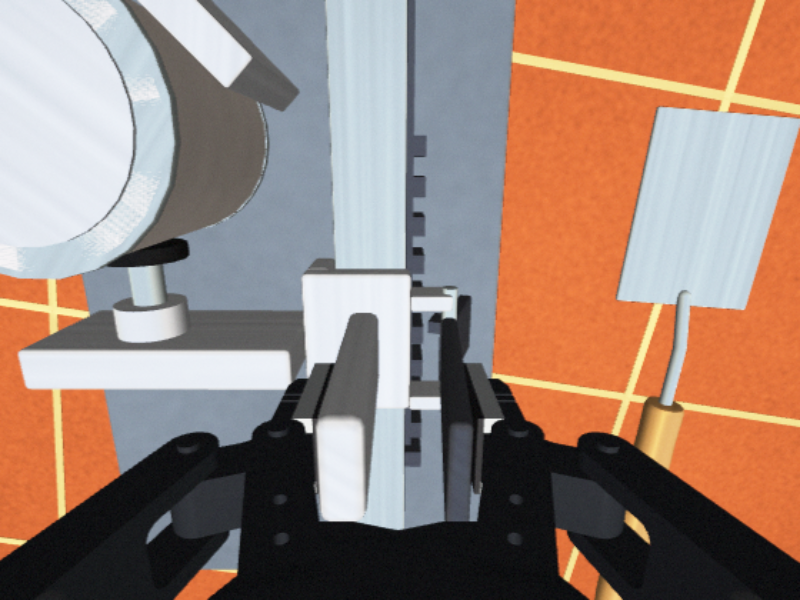

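The tin is still seated in the V. The pad is touching it at (150,250), and the rod is shorter by about 22–26 px, or about 8 mm. I'll release gently here, expecting the pawl to rest on a tooth.

```bash
python3 -m creep '{"translation":[[0,0,0],[0,0,0],[0,0.1,0],[0,0.1,0],[0,0.2,0],[0,0.2,0],[0,0.2,0],[0,0,0]],"rot":[[0,0,0],[0,0,0],[0,0,0],[0,0,0],[0,0,0],[0,0,0],[0,0,0],[0,0,0]],"claw":[0.48,0.52,0.56,0.61,0.7,0.8,0.9,1]}' 25
python3 - <<'E'
from rig import *
import cv2
s=get_state();print(s["position"],s["force"],s["grip_width"])
cv2.imwrite("pics/w4.png",cv2.resize(snapshot("wrist")["frame"],(800,600)))
E
```

```text
clock: 10.08
position: [605.4, 30.1, 84.3]
tool_rot: [[-0.162, 0.987, 0.0], [0.987, 0.162, 0.0], [-0.0, 0.0, -1.0]]
force: [-0.4, 0.5, -0.8]
grip_width: 85.1
[605.35491717  30.13106348  84.29532051] [-0.40694167  0.50896349 -0.76039811] 85.13890252404104
```

View pics/w4.png

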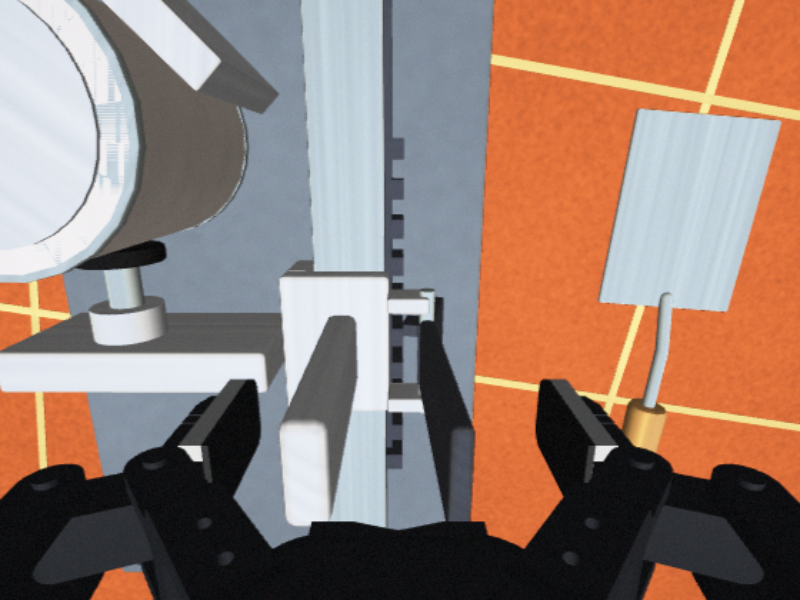

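The lever leans only partway (spread 192 px, against 250 released and 162 squeezed), so the pawl is resting on a tooth as planned. Next I'll push from jaw_back. I need the arm's back edge, about (130,391) in this picture at z 71.

Run:
```python
from fit2 import *
from rig import *
P=np.load("P.npy");s=get_state()
def loc(u,v,z):
    d=s["tool_rot"]@(M[:3,:3]@(np.linalg.inv(w["mtx"])@np.array([u/1.4286,v/1.4286,1])));o=s["tool_rot"]@M[:3,3]+s["position"]
    return o+d*(z-o[2])/d[2]
def cl(X):
    c,t=np.cos(P[2]),np.sin(P[2]);d=X[:2]-P[:2];return np.array([c*d[0]+t*d[1],-t*d[0]+c*d[1]])
for n,p in dict(back=(130,391,71),frontedge=(130,353,71),postNear=(285,523,130),postFar=(281,425,130),postr=(328,425,130),tinnear=(60,280,103),pad=(122,243,66)).items():
    print(n,cl(loc(*p)).round(1))
b=loc(130,391,71);g=cl(b)
R=s["tool_rot"];tgt=W(P,(-85,g[1],44));print("back face pt minus TCP, tool axes",(R.T@(tgt-s["position"])).round(1),tgt)
```

```text
back [-77.  -42.1]
frontedge [-74.6 -27.2]
postNear [ -7.6 -48. ]
postFar [ -6.6 -20.8]
postr [  4.2 -20.8]
tinnear [-70.3   7.2]
pad [-73.7  11.1]
back face pt minus TCP, tool axes [  -7.8 -103.6   40.2] [503.9207313    5.46256386  44.        ]
```

```bash
python3 -m creep '{"translation":[[0,0,-1],[0,0,-1.2],[0,0,-1.2],[0,0,-1.2],[0,0,-1.2],[0,0,-1.2],[0,0,-1],[0,0,0]],"rot":[[0,0,0],[0,0,0],[0,0,0],[0,0,0],[0,0,0],[0,0,0],[0,0,0],[0,0,0]],"claw":[1,1,1,1,1,1,1,1]}' 25
```

```text
clock: 10.9
position: [605.9, 29.9, 167.2]
tool_rot: [[-0.162, 0.987, 0.004], [0.987, 0.162, -0.0], [-0.001, 0.004, -1.0]]
force: [1.1, 0.3, 0.3]
grip_width: 85.4
```

```bash
python3 -m creep '{"translation":[[-0.8,-1.5,0],[-0.8,-1.5,0],[-0.8,-1.5,0],[-0.8,-1.5,0],[0,-1.5,0],[0,-1.5,0],[0,-1.4,0],[0,0,0]],"rot":[[0,0,0],[0,0,0],[0,0,0],[0,0,0],[0,0,0],[0,0,0],[0,0,0],[0,0,0]],"claw":[0.8,0.5,0.2,0,0,0,0,0]}' 25
python3 -m creep '{"translation":[[0,0,1.8],[0,0,1.8],[0,0,1.8],[0,0,1.8],[0,0,1.8],[0,0,1.8],[0,0,1.4],[0,0,0.6]],"rot":[[0,0,0],[0,0,0],[0,0,0],[0,0,0],[0,0,0],[0,0,0],[0,0,0],[0,0,0]],"claw":[0,0,0,0,0,0,0,0]}' 25
```

```text
clock: 11.57
position: [505.4, -18.6, 164.2]
tool_rot: [[-0.162, 0.987, -0.002], [0.987, 0.162, 0.0], [0.0, -0.001, -1.0]]
force: [0.8, 0.2, -0.0]
grip_width: 0.1
clock: 12.23
position: [507.6, -18.3, 34.4]
tool_rot: [[-0.162, 0.987, -0.002], [0.987, 0.162, 0.0], [0.001, -0.002, -1.0]]
force: [0.0, -0.6, -0.0]
grip_width: 0.1
```

```bash
python3 -m creep '{"translation":[[0.2,0,-0.2],[0.2,0,0],[0.2,0,0],[0.2,0,0],[0.15,0,0],[0.1,0,0],[0.1,0,0],[0,0,0]],"rot":[[0,0,0],[0,0,0],[0,0,0],[0,0,0],[0,0,0],[0,0,0],[0,0,0],[0,0,0]],"claw":[0,0,0,0,0,0,0,0]}' 25
python3 -m creep '{"translation":[[0.02,0,0],[0.02,0,0],[0.02,0,0],[0.02,0,0],[0.02,0,0],[0.02,0,0],[0.02,0,0],[0,0,0]],"rot":[[0,0,0],[0,0,0],[0,0,0],[0,0,0],[0,0,0],[0,0,0],[0,0,0],[0,0,0]],"claw":[0,0,0,0,0,0,0,0]}' 25
```

```text
clock: 12.9
position: [505.8, -7.1, 38.5]
tool_rot: [[-0.162, 0.987, 0.001], [0.987, 0.162, -0.0], [-0.0, 0.001, -1.0]]
force: [0.5, 0.2, -0.3]
grip_width: 0.0
clock: 13.57
position: [505.8, -6.8, 38.4]
tool_rot: [[-0.162, 0.987, 0.001], [0.987, 0.162, -0.001], [-0.001, 0.001, -1.0]]
force: [-0.9, -11.4, 3.4]
grip_width: -0.1
```

```bash
python3 -m creep '{"translation":[[0.01,0,0],[0.01,0,0],[0.01,0,0],[0.01,0,0],[0.01,0,0],[0.01,0,0],[0.01,0,0],[0.01,0,0]],"rot":[[0,0,0],[0,0,0],[0,0,0],[0,0,0],[0,0,0],[0,0,0],[0,0,0],[0,0,0]],"claw":[0,0,0,0,0,0,0,0]}' 25
```

```text
clock: 14.23
position: [505.7, -6.1, 38.4]
tool_rot: [[-0.162, 0.987, 0.001], [0.987, 0.162, -0.001], [-0.001, 0.001, -1.0]]
force: [-0.7, -14.1, 3.4]
grip_width: -0.2
```

```bash
python3 -m creep '{"translation":[[0.015,0,0],[0.015,0,0],[0.015,0,0],[0.015,0,0],[0.015,0,0],[0.015,0,0],[0.015,0,0],[0.015,0,0]],"rot":[[0,0,0],[0,0,0],[0,0,0],[0,0,0],[0,0,0],[0,0,0],[0,0,0],[0,0,0]],"claw":[0,0,0,0,0,0,0,0]}' 25
```

```text
clock: 14.9
position: [505.5, -5.0, 38.4]
tool_rot: [[-0.162, 0.987, 0.001], [0.987, 0.162, -0.001], [-0.001, 0.001, -1.0]]
force: [-0.7, -14.6, 3.3]
grip_width: -0.2
```

```bash
python3 -m creep '{"translation":[[0.015,0,0],[0.015,0,0],[0.015,0,0],[0.015,0,0],[0.015,0,0],[0.015,0,0],[0.015,0,0],[0.015,0,0]],"rot":[[0,0,0],[0,0,0],[0,0,0],[0,0,0],[0,0,0],[0,0,0],[0,0,0],[0,0,0]],"claw":[0,0,0,0,0,0,0,0]}' 25
```

```text
clock: 15.57
position: [505.4, -3.8, 38.4]
tool_rot: [[-0.162, 0.987, 0.001], [0.987, 0.162, -0.001], [-0.001, 0.001, -1.0]]
force: [0.1, -13.4, 2.5]
grip_width: -0.1
```

```bash
python3 -m creep '{"translation":[[0.01,0,0],[0.01,0,0],[0.01,0,0],[0.01,0,0],[0.01,0,0],[0.01,0,0],[0.01,0,0],[0.01,0,0]],"rot":[[0,0,0],[0,0,0],[0,0,0],[0,0,0],[0,0,0],[0,0,0],[0,0,0],[0,0,0]],"claw":[0,0,0,0,0,0,0,0]}' 25
```

```text
clock: 16.23
position: [505.2, -3.0, 38.4]
tool_rot: [[-0.162, 0.987, 0.001], [0.987, 0.162, -0.001], [-0.001, 0.001, -1.0]]
force: [-0.5, -12.9, 2.9]
grip_width: 0.0
```

```bash
python3 -m creep '{"translation":[[0.01,0,0],[0.01,0,0],[0.01,0,0],[0.01,0,0],[0.01,0,0],[0.01,0,0],[0.01,0,0],[0.01,0,0]],"rot":[[0,0,0],[0,0,0],[0,0,0],[0,0,0],[0,0,0],[0,0,0],[0,0,0],[0,0,0]],"claw":[0,0,0,0,0,0,0,0]}' 25
```

```text
clock: 16.9
position: [505.0, -1.6, 38.4]
tool_rot: [[-0.162, 0.987, 0.001], [0.987, 0.162, -0.001], [-0.001, 0.001, -1.0]]
force: [-0.3, -10.0, 3.0]
grip_width: 0.2
```

The force dropped to 10 N and the tool jumped ahead 1.4 mm on a 0.8 mm command, which looks like the pawl falling in. Checking by eye.

Run:
```python
from rig import *
import cv2,numpy as np
from fit2 import pts,W,proj
P=np.load("P.npy");g=W(P,(P[6],120-150,105));o=[]
for n in("scene","side"):
    f=snapshot(n)["frame"];u,v=proj(n,g).astype(int);print(n,u,v)
    o.append(cv2.resize(f[v-50:v+60,u-40:u+40],(400,550),interpolation=cv2.INTER_CUBIC))
cv2.imwrite("pics/l5.png",np.hstack(o))
```

```text
scene 283 225
side 270 223
```

View pics/l5.png

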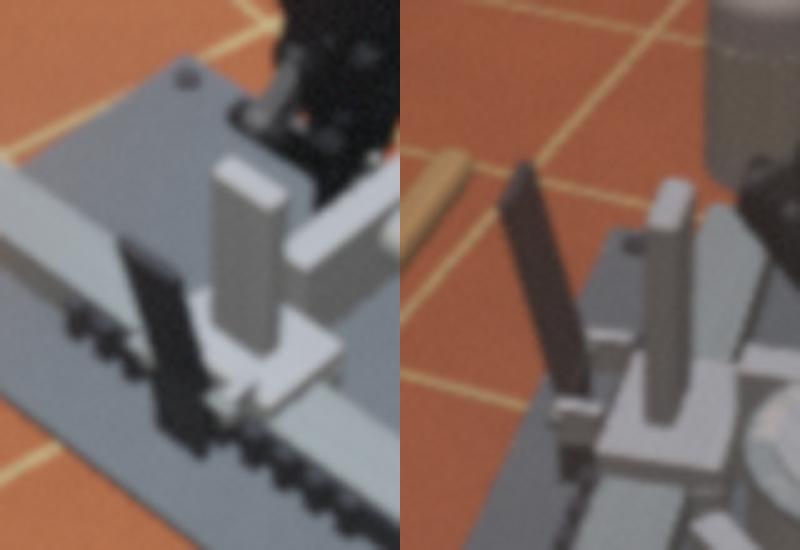

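The lever leans fully out again, as in the first pictures, so the pawl is down. I'll back off and rise clear, then take a last check.

```bash
python3 -m creep '{"translation":[[-0.05,0,0],[-0.1,0,0],[-0.3,0,0],[-0.5,0,0],[-0.8,0,0],[-0.6,0,0],[0,0,-0.5],[0,0,-1]],"rot":[[0,0,0],[0,0,0],[0,0,0],[0,0,0],[0,0,0],[0,0,0],[0,0,0],[0,0,0]],"claw":[0,0,0,0,0,0,0,0]}' 25
python3 -m creep '{"translation":[[0,0,-1.8],[0,0,-1.8],[0,0,-1.8],[0,0,-1.8],[0,0,-1.8],[0,0,-1.8],[0,0,-1.8],[0,0,-1]],"rot":[[0,0,0],[0,0,0],[0,0,0],[0,0,0],[0,0,0],[0,0,0],[0,0,0],[0,0,0]],"claw":[0,0,0,0,0,0,0,0]}' 25
python3 -m creep '{"translation":[[1,2,0],[1,2,0],[1,1.8,-0.5],[0,1.5,-1],[0,1.5,-1],[0,1,0],[0,0,0],[0,0,0]],"rot":[[0,0,0],[0,0,0],[0,0,0],[0,0,0],[0,0,0],[0,0,0],[0,0,0],[0,0,0]],"claw":[0,0,0,0,0,0,0,0]}' 25
python3 - <<'E'
from rig import *
import cv2,numpy as np
s=get_state();d=snapshot("wrist");np.savez("w6.npz",pos=s["position"],rot=s["tool_rot"]);cv2.imwrite("pics/w6.png",cv2.resize(d["frame"],(800,600)))
E
```

```text
clock: 17.77
position: [508.1, -24.7, 52.9]
tool_rot: [[-0.161, 0.987, -0.002], [0.987, 0.161, 0.0], [0.001, -0.002, -1.0]]
force: [0.0, -0.4, 0.0]
grip_width: 0.1
clock: 18.43
position: [508.7, -24.1, 191.9]
tool_rot: [[-0.162, 0.987, 0.003], [0.987, 0.162, -0.0], [-0.001, 0.003, -1.0]]
force: [0.5, -0.3, 0.2]
grip_width: 0.3
clock: 19.1
position: [599.7, 21.3, 213.4]
tool_rot: [[-0.162, 0.987, -0.001], [0.987, 0.162, 0.0], [0.0, -0.001, -1.0]]
force: [-0.4, 0.1, -0.3]
grip_width: 0.3
```

View pics/w6.png

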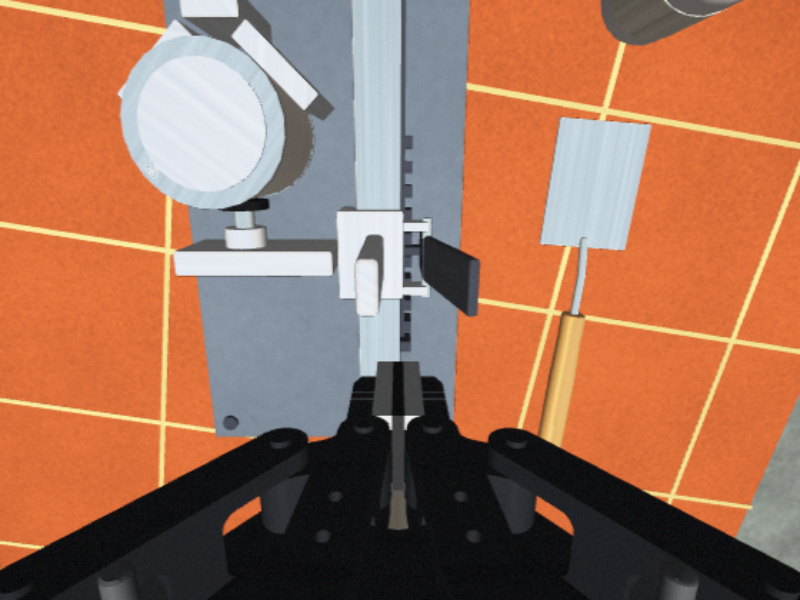

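The lever spread is 122 px (357→479), which at this range is the fully released lean. The tin is upright in the V, and the spatula and bottle are where they were. A quick calculation of carriage and pad travel:

Run:
```python
from fit2 import *
P=np.load("P.npy");s=np.load("w6.npz")
def cl(u,v,z,s=s):
    d=s["rot"]@(M[:3,:3]@(np.linalg.inv(w["mtx"])@np.array([u/1.4286,v/1.4286,1])));o=s["rot"]@M[:3,3]+s["pos"]
    X=o+d*(z-o[2])/d[2];c,t=np.cos(P[2]),np.sin(P[2]);d=X[:2]-P[:2];return np.array([c*d[0]+t*d[1],-t*d[0]+c*d[1]]).round(1)
a,b=cl(358,315,130),cl(357,262,130);c=(a+b)[1]/2+150
print("carriage",c,"post",a,b,"lever top",cl(479,290,129),"tin near",cl(203,208,103),"tin centre",cl(203,122,103))
for z in(66,):print("pad compress",c-98-(cl(203,208,103)[1]), "or from fit", c-P[7]-58)
print("w1 post",cl(347,325,130,w),cl(346,275,130,w),"lever",cl(460,300,129,w),"tin ref y",P[7])
```

```text
carriage 119.5 post [ -6.5 -44. ] [ -6.2 -17. ] lever top [ 53.9 -31.6] tin near [-89.    6.8] tin centre [-83.8  49.3]
pad compress 14.7 or from fit 12.150651736018006
w1 post [  -8.  -158.7] [  -7.5 -130.7] lever [  53.3 -145.2] tin ref y 49.34934826398199
```

```bash
python3 -c "
from rig import *
print(sign_off())"
```

```text
the job is handed in; nothing more can be done
None
```

The paint tin is clamped and the job is handed in at about 19 s on the clock, well under the 61 s limit. sign_off gave no verdict.

**What I did:** I squeezed the lever to its stop and slid the jaw until the pad pressed the tin. I then let go with the pawl resting on a tooth and pushed gently on the jaw's back at 10–15 N. The force dropped and the jaw jumped forward as the pawl fell into a notch. I then backed off and rose clear.

**Last checks:**
- **Pawl:** the lever is back at its full released lean, with its top 60 mm from the post against 61 mm at the start.
- **Pad:** the carriage is at about 120 mm. The pad is pushed in about 12–15 mm, which leaves about 15–18 mm of travel.
- **Tin:** it is upright in the V-block, and its centre is unchanged to within measuring error.
- **Spatula and bottles:** the robot never came near them. The last picture shows the spatula and one bottle where they were; I took no final picture of the bottle at the park end.

**Disagreements and limits:**
- The two pad-travel estimates differ by about 2.5 mm, but both are well inside the limits.
- I did not push on to the notch's end stop. The evidence that the pawl dropped is the force drop and the lever's lean.
- While I was settling the grip, the wrist briefly showed about 22 N vertically. I relieved it before sliding the jaw.

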